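# Seat the round palette on its keyed painting box

### The job

The round palette sits loosely raised on the spindle of the wooden painting box, turned the wrong way. With the fingertips, push it round by its brass studs until the notch in its rim stands over the steel pin (the pin is at the red line on the box deck), then press down on the hub in the middle until the palette is fully home and level, with the pin in the notch. Do not lift the palette, and leave the jar, brush and tin where they are.

Things in the scene. Friction and masses are not known exactly. Their poses are not given: they have to be found in the camera images.
- painting_box: Fixed dark wooden box, 260 x 260 mm, 60 mm high; origin at the centre of its underside on the table, z up, x towards the pin. A fixed spindle 16 mm thick stands in mid-deck: the palette turns about the box's vertical axis through its origin. A red line 10 mm wide on the deck runs along box +x from below the pin to 128 mm from the axis, seen beyond the palette's rim.
- collar (a joint): Cork collar, 72 mm across, around the spindle; it carries the palette, at first 14 mm above the deck (1.5 mm above the pin's top). Value: metres pushed down, 0 at the start, about 0.008 when the palette is home on three fixed cork pads 6 mm high. It slides stiffly, needs 3 to 5 N of push on the palette, and stays where it is left.
- palette: Loose cream-coloured disc with dry colour marks, 170 mm across, 8 mm thick, 0.14 to 0.26 kg; origin at the centre of its underside, z up, x towards its notch. Its centre hole is 3 mm wider than the spindle. It turns either way without end stop, with light friction, and stays where it is left. At the start the notch is 40 to 180 degrees away from the pin.
- pin_top (a point): Top of the fixed upright steel pin, 8 mm thick with a tapered top, 12.5 mm high above the deck, 74 mm from the turning axis along box +x. Hidden under the palette until the notch comes over it.
- notch (a point): Point in the middle of the palette's only notch, 74 mm from the palette's centre, at the level of its top face. The notch is V-shaped, open at the rim, 16 mm wide here: about 4 mm (3 degrees) to spare on each side of the pin.
- hub_top (a point): Centre of the top of the palette's wooden hub, a closed round cap 36 mm across, 14 mm above the palette's top face. Press here.
- stud_a (a point): Centre of the top of one brass finger stud fixed on the palette: upright, 14 mm thick, standing 20 mm above the palette's top face, 60 mm from the palette's centre, 90 degrees anticlockwise (seen from above) from the notch.
- stud_b (a point): The same for the other, identical stud, 90 degrees clockwise from the notch.
- jar_mid (a point): Bystander: amber glass jar with steel lid, 60 mm thick, 85 mm high, standing on the table beside the box; point at its centre, half-way up.
- brush: Bystander: paint brush about 200 mm long lying on the table beside the box; x runs along it.
- tin_mid (a point): Bystander: small tin with green label, 48 mm thick, 50 mm high, standing on the table beside the box; point at its centre, half-way up.
Not all that is in view belongs to the job. There is more than one size of the palette; the job needs the smallest.

How it is judged:
By the outcome, as a careful person would: the job done as asked, in the order asked, and still so for the second after the job is handed in, with the robot touching nothing.
It also fails if it takes over 54 s, if anything falls off the work surface, if the arm or the gripper's body presses on something with over 40 N, if the wrist force passes 120 N, or if a joint passes its speed limit or range.

### The arm

A 7-joint arm with a two-finger parallel gripper is mounted at the origin on the work surface. World frame = base frame: x ahead of the robot, y to its left, z up, the work surface at z = 0. Lengths are in m, angles in rad, forces in N, time in s.
With the tool pointing down it reaches from about 0.4 to 0.875 m from the base axis. Payload 19.3 kg.
Tool frame: the origin (TCP) lies at the very end of the fingers, on their centre line; the grasp point (between the pads) lies 19 mm behind it; z points along the fingers, y is the line along which they close (so a half turn about z gives the same grasp; the last joint's range is limited). The gripper opens to 85 mm and grips with 20 to 120 N. Pads are 22 mm wide; open, the fingers measure 114 mm over their backs; the gripper's body (76 mm by 85 mm) begins 54 mm behind the grasp point. The pads swing forward as they close: fully open they stand 13 mm farther back than shut.
Start: joints at [-1.2, 0.521, -0.036, 1.599, 0.021, 1.021, -0.113], TCP at [0.267, 0.565, 0.231] pointing down, gripper open.
Joint ranges: [-2.91, 2.91], [-0.3, 2.13], [-1.5, 1.42], [0.17, 2.43], [-1.26, 4.41], [0.16, 1.93], [-2.52, 2.52]. Speed limits (rad/s): [1.89, 1.89, 2.39, 2.39, 3.01, 3.01, 3.01].

### API

Orientations are given as [roll, pitch, yaw] about the fixed x, y, z axes, in that order (R = Rz(yaw) Ry(pitch) Rx(roll)).
In Python, from workcell import bot gives the robot as it stands.
- The arm moves only by the tool servo_tool, never from a script. Its argument "plan" is a list of rows, each a list of 7 numbers: the finger opening in cm, from 0 to 8.54, then the shift along the tool's x, y, z in cm, then the turn, a rotation vector about the tool's x, y, z in degrees. In form: [[fingers, x, y, z, wx, wy, wz], ...]. A call has 1 to 10 rows; each row is the pose to reach, as a shift and turn from the pose commanded when the call began, along the tool's axes at that moment; what a row does not reach only later rows make up. A row lasts 1/10 s, in which the tool goes at most 50 mm and 8.59 degrees, less where a joint would pass 70% of its speed; a pose out of reach is approached as far as the arm can. A call with a gripper value outside its range is refused whole. The fingers move at their own pace and stop on an object; "force" is the grip in N (left out, the last holds). Time passes only in rows, so rows that repeat a pose let the fingers close. It gives the time, the measured TCP pose, the force, the opening and the grip force at its end, in the units of the state.
- bot.observe(): the state, without advancing time (a new reading comes with each control period).
- bot.grab_frame(name): name is "side" or "top"; returns a dict with "frame" (420x560x3 uint8, blue, green, red), "mtx" (3x3 intrinsics, pixels), "R" (3x3) and "t" (3): a world point X has camera coordinates R X + t. Camera axes: x right, y down, z forward; pixel columns grow to the right and rows downward; lengths in m; the calibration is good to about 2 mm. A picture is of the moment at which its call begins. There is no depth.
- bot.job_done(): hands the job in; it is judged then, once.
The state is a dict: "clock": time; "qpos": joint angles; "qd": joint speeds; "joint_efforts": joint torques, N m; "position": TCP position; "tool_rot": TCP orientation; "force": force on the tool from outside, world axes, zero at the start; "moment": the same for the moment, N m; "grip_width": finger opening in m; "finger_force": force on a finger pad.
Only numpy, scipy, OpenCV 4.12 (cv2) and the standard library are available. Lean on these libraries where they do the work, as an engineer would, in place of code of your own. Each camera call takes 0.05 s, during which the arm holds its last target. There are 200 camera calls.

## Working session

There is one attempt and no reset: what is moved stays moved. The work goes in short steps, Python scripts to look and compute and a tool call to move; the robot and the scene stay as the last step left them, time stands still between calls to the robot, and variables do not carry over. Pictures are saved under pics/ and viewed, at most 10 in all, crops included, and the job is handed in when it is done.

Besides the shell and the picture viewer there is one more tool, called after ">>>" by a JSON object that holds its "op" and its "data", one argument or row to a line. servo_tool: Moves the arm, as the interface text tells. Its arguments: {"type":"object","properties":{"plan":{"type":"array","items":{"type":"array","items":{"type":"number"}}},"force":{"type":"number"}},"required":["plan"]}

```bash
mkdir -p pics; ls
python3 - <<'E'
from workcell import bot
import cv2,pickle
print(bot.observe())
for n in("side","top"):
    d=bot.grab_frame(n); cv2.imwrite(f"pics/{n}0.png",d["frame"]); print(n,d["mtx"].tolist(),d["R"].tolist(),d["t"].tolist())
    pickle.dump(d,open(f"{n}.pkl","wb"))
E
```

```text
pics
{'clock': 0.0, 'qpos': array([-1.20023108,  0.52203577, -0.03634788,  1.59998711,  0.0211615 ,
        1.02112456, -0.11283279]), 'qd': array([ 2.57878395e-04, -2.34044367e-03,  2.19991263e-03,  1.13100481e-03,
       -1.25195496e-03, -2.93438778e-04, -7.99545283e-05]), 'joint_efforts': array([-1.36187133e-03, -9.27071929e+01,  1.97976261e+00, -3.69931126e+01,
        1.78206910e-02,  8.42937094e-03, -7.00779850e-06]), 'position': array([0.26651265, 0.56495124, 0.23071943]), 'tool_rot': array([-3.14042150e+00,  4.14373720e-05,  2.70078192e+00]), 'force': array([-0.26508931, -0.40082293, -0.08474034]), 'moment': array([-0.01139148,  0.00660401, -0.01172524]), 'finger_force': 0.0, 'grip_width': 0.08563820922795344}
side [[523.082057502058, 0.0, 278.2794858967741], [0.0, 523.082057502058, 204.10728726994324], [0.0, 0.0, 1.0]] [[0.7535587830433234, -0.657130384124228, 0.01813336038936855], [-0.4401256145261565, -0.5248159176550645, -0.7285998188401133], [0.4883017550001628, 0.5410618364259464, -0.6846995583664004]] [-0.4314665996906761, 0.3007363633788091, 0.9794476459417151]
top [[411.03338369488444, 0.0, 277.3561968314682], [0.0, 411.03338369488444, 208.4177322870345], [0.0, 0.0, 1.0]] [[0.019135190590024206, -0.9998159578542882, 0.0013765540291516697], [-0.997056461483157, -0.019184580314643044, -0.07423182937821785], [0.07424457620438865, 4.793811365200408e-05, -0.9972400616733005]] [-0.058415926143316164, 0.5893894767332885, 1.004825430653609]
```

View pics/top0.png

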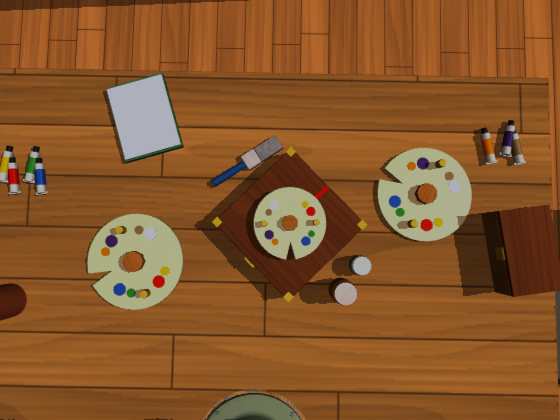

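View pics/side0.png

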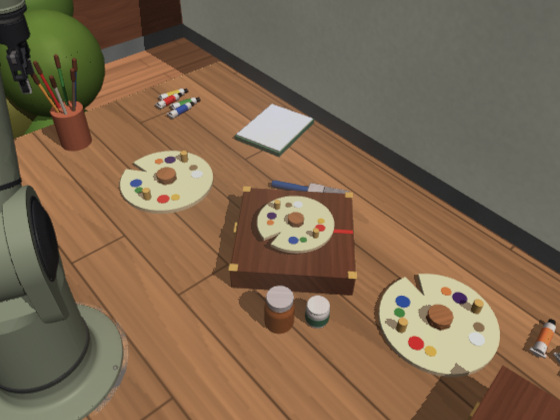

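Three palettes: the left (top 135,261) and right (425,195) lie on the table and are larger. The middle one (290,223) is the smallest and sits on the box, so it fits. I'll confirm that in a crop.

```bash
cat > h.py <<'E'
import numpy as np,cv2,pickle
def unproj(d,u,v,z):
    K,R,t=map(np.array,(d["mtx"],d["R"],d["t"])); r=R.T@np.linalg.solve(K,[u,v,1]); c=-R.T@t
    return c+r*(z-c[2])/r[2]
def proj(d,X):
    p=np.array(d["mtx"])@(np.array(d["R"])@X+d["t"]); return p[:2]/p[2]
def crop(d,x0,y0,w,h,s,fn):
    cv2.imwrite(fn,cv2.resize(d["frame"][y0:y0+h,x0:x0+w],None,fx=s,fy=s,interpolation=cv2.INTER_CUBIC))
E
python3 -c "
import pickle;from h import *
crop(pickle.load(open('top.pkl','rb')),205,140,190,150,4,'pics/c1.png')"
```

```text
(no output)
```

View pics/c1.png

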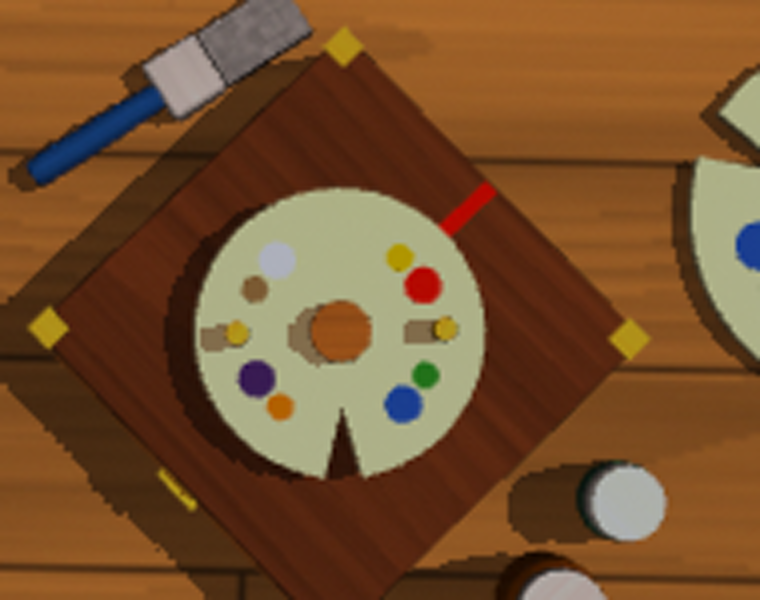

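The crop shows the smallest palette on the box. Studs are at (236,333) and (447,328), the hub at (341,331), the notch opening at (344,478), the red line from (446,229) to (490,188), and the box corners at (343,46), (48,328) and (629,339).

Run:
```python
import pickle;from h import *
d=pickle.load(open('top.pkl','rb'));s=pickle.load(open('side.pkl','rb'))
U=lambda u,v,z:unproj(d,205+u/4-.4,140+v/4-.4,z)
P=dict(c1=U(343,46,.06),c2=U(48,328,.06),c3=U(629,339,.06),c4=unproj(d,288.3,296.5,.06),hub=U(341,331,.096),s1=U(236,333,.102),s2=U(447,328,.102),notch=U(344,478,.082),apex=U(342,408,.082),r1=U(446,229,.06),r2=U(490,188,.06))
for k,p in P.items(): print(k,p.round(4),'side px',proj(s,p).round(1))
c=(P['c2']+P['c3'])/2;c14=(P['c1']+P['c4'])/2; print('centres',c,c14)
C=P['hub']
for k in P:
    e=(P[k]-C)[:2];print(k,np.hypot(*e).round(4),np.degrees(np.arctan2(e[1],e[0])).round(1))
e=P['r2']-P['r1'];print(np.degrees(np.arctan2(e[1],e[0])))
for k,q in(('c1-c2',P['c1']-P['c2']),('c1-c3',P['c1']-P['c3'])):print(k,np.degrees(np.arctan2(q[1],q[0])))
for k,u,v,z in(('jar',345,287,.085),('tin',361,262,.05)):print(k,unproj(d,u,v,z))
# palette ellipse fit by colour
f=d['frame'].astype(int);m=((f[...,1]>140)&(f[...,2]>140)&(f[...,0]>90)&(f[...,0]<175)).astype(np.uint8)
m[:, :240]=0;m[:,340:]=0;m[:180]=0;m[270:]=0
ct=max(cv2.findContours(m,0,1)[0],key=cv2.contourArea);(x,y),r=cv2.minEnclosingCircle(ct);print('disc',unproj(d,x,y,.082),r)
```

```text
c1 [ 0.7278 -0.076   0.06  ] side px [348.4 194.3]
c2 [0.5531 0.098  0.06  ] side px [245.9 188.4]
c3 [ 0.5531 -0.2505  0.06  ] side px [351.9 274.8]
c4 [ 0.379 -0.077  0.06 ] side px [232.7 267.3]
hub [ 0.5532 -0.0766  0.096 ] side px [295.4 216.7]
s1 [ 0.5506 -0.0161  0.102 ] side px [276.4 200.8]
s2 [ 0.5558 -0.1373  0.102 ] side px [315.8 229.5]
notch [ 0.4681 -0.0802  0.082 ] side px [266.7 240.5]
apex [ 0.5087 -0.0784  0.082 ] side px [280.5 231.1]
r1 [ 0.6173 -0.1399  0.06  ] side px [335.2 230.5]
r2 [ 0.6427 -0.1662  0.06  ] side px [351.7 231.7]
centres [ 0.55310392 -0.0762355   0.06      ] [ 0.55342049 -0.07650326  0.06      ]
c1 0.1747 0.2
c2 0.1746 90.0
c3 0.1739 -90.0
c4 0.1742 -179.9
hub 0.0 0.0
s1 0.0605 92.4
s2 0.0607 -87.5
notch 0.0851 -177.6
apex 0.0445 -177.7
r1 0.0902 -44.6
r2 0.1267 -45.0
-45.972071665381634
c1-c2 -44.873937131836456
c1-c3 44.96553744221925
jar [ 0.40657828 -0.20693754  0.085     ]
tin [ 0.46288561 -0.25085852  0.05      ]
disc [ 0.55254622 -0.07631428  0.082     ] 36.01530075073242
```

Everything checks out: stud radius 60.6 mm, rim 85 mm, box corners at 174.5 mm. The centre is (0.5533, -0.0765), the notch is at -177.6° and the pin at -45°, so the palette needs +132.5°. I'll straddle the stud at 92.4° with the fingers and push it anticlockwise.

```bash
cat >> h.py <<'E'
from scipy.spatial.transform import Rotation as Ro
def pose(b): 
    o=b.observe(); return np.array(o["position"]),Ro.from_euler('xyz',o["tool_rot"])
def rows(p,R,targets):
    """targets (x,y,z,yawdeg) -> shift cm, rotvec deg in tool axes at start"""
    for x,y,z,w in targets:
        s=R.inv().apply(np.array([x,y,z])-p)*100
        print((s.round(2)).tolist(),np.degrees((R.inv()*Ro.from_euler('xyz',[180,0,w],degrees=True)).as_rotvec()).round(1).tolist())
E
python3 - <<'E'
from workcell import bot;from h import *
p,R=pose(bot); rows(p,R,[(.5508,-.0166,.17,92.4)])
E
```

```text
[-50.52, -40.47, 6.12] [-0.0, 0.0, 62.3]
```

>>> {"op": "servo_tool", "data": {
  "plan": [
    [4.5, -1, -0.8, 0, 0, 0, 1],
    [4.5, -3, -2.4, 0, 0, 0, 4],
    [4.5, -6, -4.8, 0.5, 0, 0, 8],
    [4.5, -9, -7.2, 1, 0, 0, 12],
    [4.5, -12, -9.6, 1.5, 0, 0, 16],
    [4.5, -15, -12, 2, 0, 0, 20],
    [4.5, -18, -14.4, 2, 0, 0, 24],
    [4.5, -21, -16.8, 2, 0, 0, 28],
    [4.5, -24, -19.2, 2, 0, 0, 31],
    [4.5, -26, -20.8, 2, 0, 0, 33]
  ]
}}

```text
clock: 1.1
position: [0.4139, 0.2627, 0.2114]
tool_rot: [-3.141, 0.001, 2.119]
force: [-0.2, -0.3, -0.7]
grip_width: 0.0452
finger_force: 0.0
```

Run:
```python
from workcell import bot;from h import *
p,R=pose(bot);print(p,bot.observe()['force']); rows(p,R,[(.5508,-.0166,.15,92.4)])
```

```text
[0.4138722  0.26269129 0.21137978] [-0.15764899 -0.34858376 -0.65031707]
[-30.97, -2.87, 6.16] [-0.0, 0.0, 29.0]
```

>>> {"op": "servo_tool", "data": {
  "plan": [
    [4.5, -2, -0.2, 0.5, 0, 0, 2],
    [4.5, -5.5, -0.5, 1, 0, 0, 5],
    [4.5, -9.5, -0.9, 2, 0, 0, 9],
    [4.5, -13.5, -1.2, 3, 0, 0, 13],
    [4.5, -17.5, -1.6, 4, 0, 0, 17],
    [4.5, -21.5, -2, 5, 0, 0, 21],
    [4.5, -25.5, -2.4, 5.5, 0, 0, 25],
    [4.5, -29, -2.7, 6, 0, 0, 28],
    [4.5, -31, -2.9, 6, 0, 0, 29],
    [4.5, -31, -2.9, 6, 0, 0, 29]
  ]
}}

```text
clock: 2.1
position: [0.5516, -0.0166, 0.1512]
tool_rot: [3.142, 0.001, 1.613]
force: [-0.3, 0.5, 0.4]
grip_width: 0.0447
finger_force: 0.0
```

Run:
```python
from workcell import bot;from h import *
o=bot.observe();print(o['qpos'])
p,R=pose(bot);print(p); rows(p,R,[(.5508,-.0166,.086,92.4)])
d=bot.grab_frame('side');crop(d,180,110,200,150,4,'pics/s1.png')
```

```text
[-0.30212971  0.53026038  0.31002665  1.8819945  -0.22312969  0.76290745
  0.17200542]
[ 0.55158541 -0.01658514  0.15116831]
[0.01, -0.08, 6.52] [0.0, 0.1, 0.0]
```

View pics/s1.png

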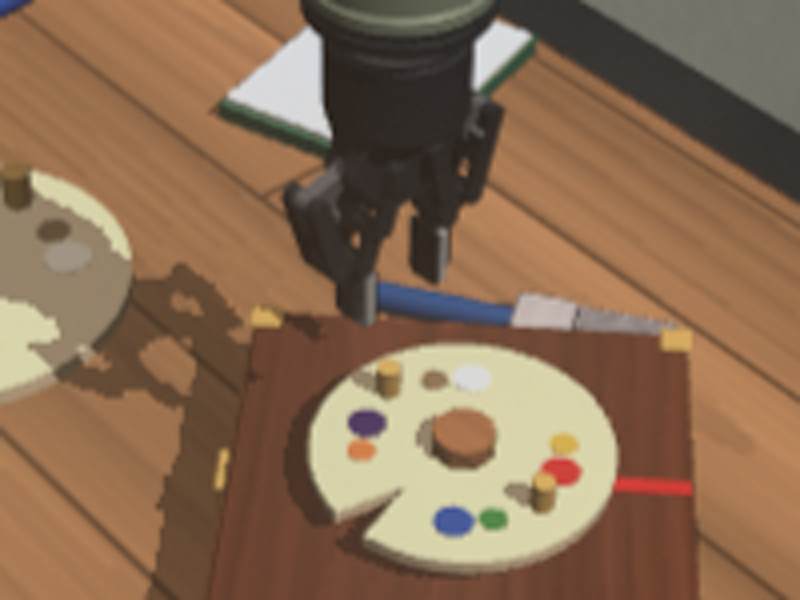

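The open fingers hang above the stud at crop (390,378), one on each side of it. Next I descend and narrow the fingers.

>>> {"op": "servo_tool", "data": {
  "plan": [
    [4.5, 0, -0.1, 1, 0, 0, 0],
    [4.5, 0, -0.1, 2.5, 0, 0, 0],
    [4.5, 0, -0.1, 4, 0, 0, 0],
    [4.5, 0, -0.1, 5.2, 0, 0, 0],
    [4.5, 0, -0.1, 6, 0, 0, 0],
    [4.5, 0, -0.1, 6.4, 0, 0, 0],
    [2.4, 0, -0.1, 6.4, 0, 0, 0],
    [2.4, 0, -0.1, 6.4, 0, 0, 0],
    [2.4, 0, -0.1, 6.4, 0, 0, 0],
    [2.4, 0, -0.1, 6.4, 0, 0, 0]
  ],
  "force": 20
}}

```text
clock: 3.15
position: [0.5507, -0.0127, 0.0877]
tool_rot: [3.141, -0.0, 1.619]
force: [-0.3, 0.5, -0.8]
grip_width: 0.0236
finger_force: 0.0
```

```bash
cat > arc.py <<'E'
import sys;from workcell import bot;from h import *
a0,a1,lag0,lag1=map(float,sys.argv[1:5]);z=.087
p,R=pose(bot);print(p)
rows(p,R,[(.5533+.06*np.cos(np.radians(a)),-.0765+.06*np.sin(np.radians(a)),z,a-l) for a,l in zip(np.linspace(a0,a1,11)[1:],np.linspace(lag0,lag1,11)[1:])])
E
python3 arc.py 92.4 132.4 0 8
```

```text
[ 0.55073283 -0.01273367  0.08770335]
[-0.39, -0.43, 0.07] [0.0, -0.0, -2.9]
[-0.44, -0.85, 0.07] [0.0, -0.0, -6.1]
[-0.51, -1.26, 0.07] [0.0, 0.0, -9.3]
[-0.6, -1.67, 0.07] [0.0, 0.0, -12.5]
[-0.73, -2.07, 0.07] [0.0, 0.0, -15.7]
[-0.89, -2.46, 0.07] [0.0, 0.0, -18.9]
[-1.07, -2.83, 0.07] [0.0, 0.0, -22.1]
[-1.27, -3.2, 0.07] [0.0, 0.0, -25.3]
[-1.51, -3.55, 0.07] [0.0, 0.0, -28.5]
[-1.76, -3.88, 0.07] [0.0, 0.0, -31.7]
```

>>> {"op": "servo_tool", "data": {
  "plan": [
    [2.4, 0, 0, 0, 0, 0, 0],
    [2.4, 0, 0, 0, 0, 0, 0]
  ]
}}

```text
clock: 3.35
position: [0.5505, -0.0128, 0.0874]
tool_rot: [3.141, 0.0, 1.619]
force: [0.5, 0.3, 0.4]
grip_width: 0.0241
finger_force: 0.0
```

```bash
python3 arc.py 92.4 132.4 0 8; python3 -c "
from workcell import bot
o=bot.observe();print(o['qpos'],o['qd'],o['force'],o['tool_rot'])"
```

```text
[ 0.55054532 -0.01277996  0.08742977]
[-0.39, -0.41, 0.04] [0.0, 0.0, -2.9]
[-0.43, -0.83, 0.04] [0.0, 0.0, -6.1]
[-0.5, -1.24, 0.04] [0.0, 0.0, -9.3]
[-0.6, -1.65, 0.04] [0.0, 0.0, -12.5]
[-0.73, -2.05, 0.04] [0.0, 0.0, -15.7]
[-0.88, -2.44, 0.04] [0.0, 0.0, -18.9]
[-1.06, -2.81, 0.04] [0.0, 0.0, -22.1]
[-1.27, -3.18, 0.04] [0.0, 0.0, -25.3]
[-1.5, -3.53, 0.04] [0.0, 0.0, -28.5]
[-1.76, -3.86, 0.04] [0.0, 0.0, -31.7]
[-0.2737301   0.6249486   0.26452921  1.92152121 -0.26327564  0.62823365
  0.20505174] [ 0.00110954  0.00215995 -0.00292441  0.00035732  0.00091452 -0.00015731
 -0.00034406] [0.52975338 0.28136256 0.4235394 ] [3.14142334e+00 1.40554095e-05 1.61865160e+00]
```

>>> {"op": "servo_tool", "data": {
  "plan": [
    [2.4, -0.2, -0.4, 0, 0, 0, -3],
    [2.4, -0.4, -0.8, 0, 0, 0, -6],
    [2.4, -0.5, -1.2, 0, 0, 0, -9],
    [2.4, -0.6, -1.6, 0, 0, 0, -12.5],
    [2.4, -0.7, -2.0, 0, 0, 0, -16],
    [2.4, -0.9, -2.4, 0, 0, 0, -19],
    [2.4, -1.1, -2.8, 0, 0, 0, -22],
    [2.4, -1.3, -3.2, 0, 0, 0, -25],
    [2.4, -1.5, -3.5, 0, 0, 0, -28.5],
    [2.4, -1.8, -3.9, 0, 0, 0, -32]
  ]
}}

```text
clock: 4.35
position: [0.5124, -0.0325, 0.0874]
tool_rot: [3.141, 0.0, 2.18]
force: [1.3, 0.8, 0.0]
grip_width: 0.0241
finger_force: 0.2
```

```bash
python3 arc.py 132.4 172.4 8 17
python3 - <<'E'
from workcell import bot;from h import *
d=bot.grab_frame('side');crop(d,190,140,200,150,4,'pics/s2.png')
E
```

```text
[ 0.51242919 -0.0325314   0.08738145]
[-0.06, -0.36, 0.04] [0.0, 0.0, -2.6]
[-0.16, -0.77, 0.04] [0.0, 0.0, -5.7]
[-0.29, -1.17, 0.04] [0.0, 0.0, -8.8]
[-0.44, -1.56, 0.04] [0.0, 0.0, -11.9]
[-0.62, -1.93, 0.04] [0.0, 0.0, -15.0]
[-0.83, -2.3, 0.04] [0.0, 0.0, -18.1]
[-1.06, -2.65, 0.04] [0.0, 0.0, -21.2]
[-1.32, -2.98, 0.04] [0.0, 0.0, -24.3]
[-1.59, -3.29, 0.04] [0.0, 0.0, -27.4]
[-1.89, -3.59, 0.04] [0.0, 0.0, -30.5]
```

View pics/s2.png

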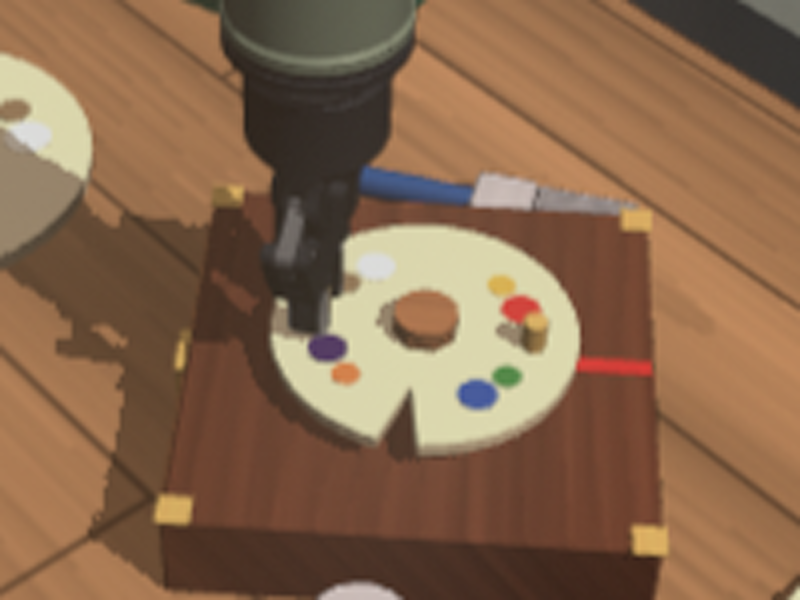

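The palette is turning with the fingers: the notch has moved to (400,430) and the stud is between the tips at (308,320). I'll continue round the arc.

>>> {"op": "servo_tool", "data": {
  "plan": [
    [2.4, -0.06, -0.4, 0, 0, 0, -3],
    [2.4, -0.15, -0.8, 0, 0, 0, -6],
    [2.4, -0.3, -1.2, 0, 0, 0, -9],
    [2.4, -0.45, -1.55, 0, 0, 0, -12],
    [2.4, -0.6, -1.9, 0, 0, 0, -15],
    [2.4, -0.8, -2.3, 0, 0, 0, -18],
    [2.4, -1.05, -2.65, 0, 0, 0, -21],
    [2.4, -1.3, -3.0, 0, 0, 0, -24.5],
    [2.4, -1.6, -3.3, 0, 0, 0, -27.5],
    [2.4, -1.9, -3.6, 0, 0, 0, -30.5]
  ]
}}

```text
clock: 5.4
position: [0.4937, -0.0688, 0.0873]
tool_rot: [3.142, 0.0, 2.71]
force: [-0.5, 0.4, -0.2]
grip_width: 0.024
finger_force: 0.2
```

```bash
python3 arc.py 172.4 212.4 17 25; python3 -c "
from workcell import bot
o=bot.observe();print(o['qpos'])"
```

```text
[ 0.49369458 -0.06881665  0.08733495]
[-0.14, -0.37, 0.03] [0.0, 0.0, -3.3]
[-0.3, -0.75, 0.03] [0.0, 0.0, -6.5]
[-0.49, -1.13, 0.03] [0.0, 0.0, -9.7]
[-0.71, -1.48, 0.03] [0.0, 0.0, -12.9]
[-0.95, -1.83, 0.03] [0.0, 0.0, -16.1]
[-1.22, -2.15, 0.03] [0.0, 0.0, -19.3]
[-1.5, -2.46, 0.03] [0.0, 0.0, -22.5]
[-1.81, -2.74, 0.03] [0.0, 0.0, -25.7]
[-2.13, -3.0, 0.03] [0.0, 0.0, -28.9]
[-2.48, -3.24, 0.03] [0.0, 0.0, -32.1]
[ 0.05306542  0.54383173 -0.04426116  2.043527    0.04342584  0.55508196
  1.11776649]
```

>>> {"op": "servo_tool", "data": {
  "plan": [
    [2.4, -0.15, -0.35, 0, 0, 0, -3],
    [2.4, -0.3, -0.75, 0, 0, 0, -6.5],
    [2.4, -0.5, -1.15, 0, 0, 0, -9.5],
    [2.4, -0.7, -1.5, 0, 0, 0, -13],
    [2.4, -0.95, -1.8, 0, 0, 0, -16],
    [2.4, -1.2, -2.15, 0, 0, 0, -19],
    [2.4, -1.5, -2.45, 0, 0, 0, -22.5],
    [2.4, -1.8, -2.75, 0, 0, 0, -25.5],
    [2.4, -2.15, -3.0, 0, 0, 0, -29],
    [2.4, -2.5, -3.25, 0, 0, 0, -32]
  ]
}}

```text
clock: 6.4
position: [0.5028, -0.1088, 0.0873]
tool_rot: [3.142, -0.0, -3.014]
force: [-0.4, 0.1, 0.3]
grip_width: 0.024
finger_force: 0.2
```

```bash
python3 arc.py 212.4 222.4 25 26
python3 - <<'E'
from workcell import bot;from h import *
d=bot.grab_frame('side');crop(d,220,170,160,120,5,'pics/s3.png');pickle.dump(d,open('side3.pkl','wb'))
E
```

```text
[ 0.50281277 -0.1088265   0.08730508]
[-0.03, -0.07, 0.03] [0.0, -0.0, -1.0]
[-0.08, -0.17, 0.03] [0.0, -0.0, -1.9]
[-0.13, -0.26, 0.03] [0.0, -0.0, -2.8]
[-0.18, -0.35, 0.03] [0.0, -0.0, -3.7]
[-0.23, -0.44, 0.03] [0.0, -0.0, -4.6]
[-0.28, -0.53, 0.03] [0.0, -0.0, -5.5]
[-0.34, -0.62, 0.03] [0.0, -0.0, -6.4]
[-0.39, -0.71, 0.03] [0.0, -0.0, -7.3]
[-0.45, -0.8, 0.03] [0.0, -0.0, -8.2]
[-0.51, -0.89, 0.03] [0.0, -0.0, -9.1]
```

View pics/s3.png

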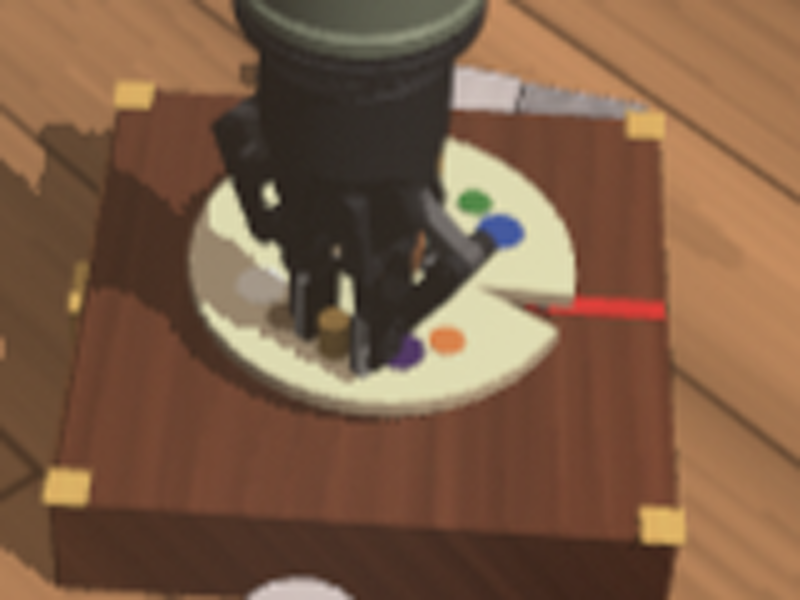

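The notch is now almost at the red line. Its apex is near (483,290), its rim corners near (574,300) and (557,330), and the stud top at (334,318).

Run:
```python
import pickle;from h import *
d=pickle.load(open('side3.pkl','rb'))
for k,u,v,z in(('apex',483,290,.082),('k1',574,298,.082),('k2',557,330,.082),('stud',334,318,.102)):
    p=unproj(d,220+u/5-.4,170+v/5-.4,z);e=(p-[.5533,-.0765,0])[:2];print(k,p.round(4),np.hypot(*e).round(4),np.degrees(np.arctan2(e[1],e[0])).round(1))
c=np.array([.5533,-.0765])
for a in(-53,-56,-50):
    print(a,[ (proj(d,np.r_[c+r*np.array([np.cos(b),np.sin(b)]),z])-[220,170])*5+2 for r,b,z in((.0445,np.radians(a),.082),(.085,np.radians(a),.082),(.06,np.radians(a-90),.102))])
```

```text
apex [ 0.5751 -0.1205  0.082 ] 0.0491 -63.7
k1 [ 0.602  -0.1495  0.082 ] 0.0878 -56.3
k2 [ 0.5827 -0.1582  0.082 ] 0.0869 -70.2
stud [ 0.5011 -0.1051  0.102 ] 0.0595 -151.3
-53 [array([477.74090478, 274.06098953]), array([569.51969086, 288.88864485]), array([353.60231057, 323.15588451])]
-56 [array([476.77324569, 277.73896251]), array([567.91542319, 295.99919711]), array([346.28449685, 321.80117834])]
-50 [array([478.43110067, 270.34932649]), array([570.58595496, 281.73220499]), array([361.00050405, 324.23336427])]
```

```bash
python3 arc.py 212.6 228.6 25 30
```

```text
[ 0.50316188 -0.10955308  0.08733048]
[-0.04, -0.07, 0.03] [-0.0, 0.0, -1.3]
[-0.12, -0.22, 0.03] [-0.0, 0.0, -2.4]
[-0.2, -0.37, 0.03] [-0.0, 0.0, -3.5]
[-0.29, -0.51, 0.03] [-0.0, 0.0, -4.6]
[-0.38, -0.65, 0.03] [-0.0, 0.0, -5.7]
[-0.47, -0.79, 0.03] [-0.0, 0.0, -6.8]
[-0.57, -0.93, 0.03] [-0.0, 0.0, -7.9]
[-0.67, -1.06, 0.03] [-0.0, 0.0, -9.0]
[-0.77, -1.19, 0.03] [-0.0, 0.0, -10.1]
[-0.88, -1.32, 0.03] [-0.0, 0.0, -11.2]
```

>>> {"op": "servo_tool", "data": {
  "plan": [
    [2.4, -0.05, -0.1, 0, 0, 0, -1],
    [2.4, -0.1, -0.2, 0, 0, 0, -2],
    [2.4, -0.2, -0.35, 0, 0, 0, -3.5],
    [2.4, -0.3, -0.5, 0, 0, 0, -4.5],
    [2.4, -0.4, -0.65, 0, 0, 0, -5.5],
    [2.4, -0.45, -0.8, 0, 0, 0, -7],
    [2.4, -0.55, -0.95, 0, 0, 0, -8],
    [2.4, -0.65, -1.05, 0, 0, 0, -9],
    [2.4, -0.9, -1.3, 0, 0, 0, -11],
    [2.4, -0.9, -1.3, 0, 0, 0, -11]
  ]
}}

```text
clock: 7.45
position: [0.5136, -0.1207, 0.0873]
tool_rot: [-3.142, 0.0, -2.822]
force: [-0.2, -0.4, 0.0]
grip_width: 0.0239
finger_force: 0.0
```

Run:
```python
from workcell import bot;from h import *
d=bot.grab_frame('side');crop(d,250,180,120,90,6,'pics/s4.png');pickle.dump(d,open('side4.pkl','wb'));print(pose(bot)[0])
```

```text
[ 0.51336848 -0.12061505  0.08726526]
```

View pics/s4.png

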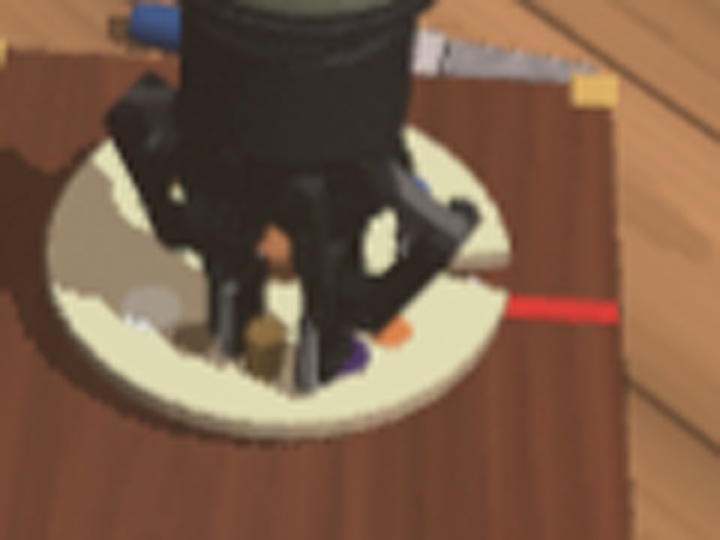

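The notch opening is now between (510,250) and (508,293), and the stud top is at (266,328).

Run:
```python
import pickle;from h import *
d=pickle.load(open('side4.pkl','rb'))
for k,u,v,z in(('k1',510,250,.082),('k2',508,293,.082),('stud',266,328,.102)):
    p=unproj(d,250+u/6-.4,180+v/6-.4,z);e=(p-[.5533,-.0765,0])[:2];print(k,p.round(4),np.hypot(*e).round(4),np.degrees(np.arctan2(e[1],e[0])).round(1))
```

```text
k1 [ 0.6198 -0.1327  0.082 ] 0.0871 -40.2
k2 [ 0.6034 -0.1477  0.082 ] 0.0871 -54.9
stud [ 0.5111 -0.1176  0.102 ] 0.0589 -135.8
```

Corners give the notch at -47.5° and the stud gives -45.8°. I'll retreat and check with the unobstructed top camera.

>>> {"op": "servo_tool", "data": {
  "plan": [
    [3.4, 0, 0, 0, 0, 0, 0],
    [3.4, 0, 0, 0, 0, 0, 0],
    [3.4, 0, 0, -1, 0, 0, 0],
    [3.4, 0, 0, -3, 0, 0, 0],
    [3.4, 0, 0, -6, 0, 0, 0],
    [3.4, -1, 3, -9, 0, 0, 0],
    [3.4, -2, 7, -10, 0, 0, 5],
    [3.4, -4, 12, -10, 0, 0, 12],
    [3.4, -6, 17, -10, 0, 0, 18],
    [3.4, -6.5, 19, -10, 0, 0, 22]
  ]
}}

```text
clock: 8.5
position: [0.5155, 0.0846, 0.1884]
tool_rot: [3.14, 0.001, 3.075]
force: [-0.3, -1.0, 0.3]
grip_width: 0.0339
finger_force: 0.0
```

Run:
```python
from workcell import bot;from h import *
d=bot.grab_frame('top');crop(d,240,170,100,100,6,'pics/t2.png');pickle.dump(d,open('top2.pkl','wb'));print(pose(bot)[0])
```

```text
[0.51505315 0.08814014 0.18831939]
```

View pics/t2.png

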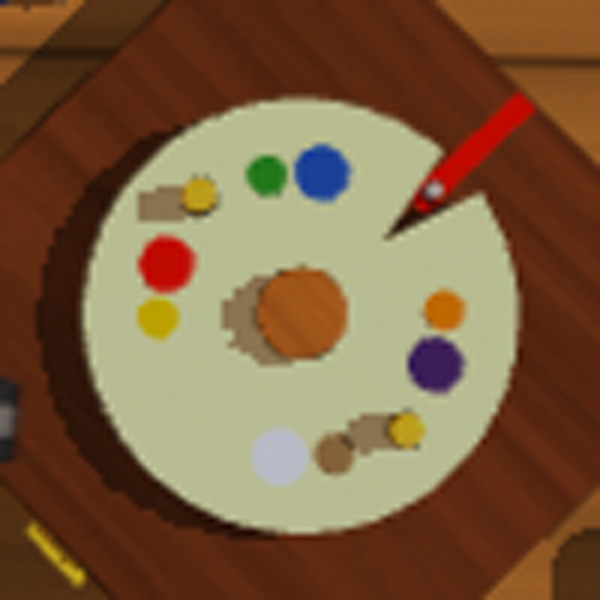

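The pin shows in the notch at (434,190). The notch corners are (443,150) and (484,194), its apex (387,238), the studs (200,194) and (407,430), and the hub (302,313).

Run:
```python
from workcell import bot
import pickle;from h import *
d=pickle.load(open('top2.pkl','rb'))
Q={}
for k,u,v,z in(('k1',443,150,.082),('k2',484,194,.082),('apex',387,238,.082),('sa',200,194,.102),('sb',407,430,.102),('hub',302,313,.096),('pin',434,190,.0725)):
    p=Q[k]=unproj(d,240+u/6-.4,170+v/6-.4,z);e=(p-[.5533,-.0765,0])[:2];print(k,p.round(4),np.hypot(*e).round(4),np.degrees(np.arctan2(e[1],e[0])).round(1))
e=Q['sa']-Q['sb'];print('notch dir from studs',np.degrees(np.arctan2(e[1],e[0]))-90)
p,R=pose(bot);print(p,np.degrees(R.as_euler('xyz')));rows(p,R,[(.5533,-.0765,.15,170),(.5533,-.0765,.10,170)])
```

```text
k1 [ 0.6202 -0.1315  0.082 ] 0.0866 -39.4
k2 [ 0.6032 -0.1478  0.082 ] 0.087 -55.0
apex [ 0.5851 -0.11    0.082 ] 0.0462 -46.5
sa [ 0.5992 -0.0366  0.102 ] 0.0608 41.0
sb [ 0.5104 -0.1174  0.102 ] 0.0593 -136.4
hub [ 0.5545 -0.0768  0.096 ] 0.0012 -12.3
pin [ 0.6053 -0.129   0.0725] 0.0739 -45.3
notch dir from studs -47.73214407325711
[0.51505315 0.08814014 0.18831939] [1.79820726e+02 4.49673194e-02 1.76161236e+02]
[-4.92, -16.18, 3.79] [0.2, 0.0, 6.2]
[-4.91, -16.2, 8.79] [0.2, 0.0, 6.2]
```

The notch is 2.3° short of the pin (about 2.7 mm of the 4 mm to spare). I'll nudge it a bit further before pressing.

Run:
```python
from workcell import bot
from h import *
p,R=pose(bot);rows(p,R,[(.5136,-.1207,.188,198.3),(.5136,-.1207,.0875,198.3)])
```

```text
[-1.25, -20.85, -0.03] [0.2, 0.1, -22.1]
[-1.25, -20.88, 10.02] [0.2, 0.1, -22.1]
```

>>> {"op": "servo_tool", "data": {
  "plan": [
    [3.4, -0.1, -2, 0, 0, 0, -2],
    [3.4, -0.3, -5, 0, 0, 0, -5],
    [3.4, -0.5, -9, 0, 0, 0, -10],
    [3.4, -0.8, -13, 0, 0, 0, -14],
    [3.4, -1, -17, 0, 0, 0, -18],
    [3.4, -1.25, -20, 0, 0, 0, -22],
    [3.4, -1.25, -20.85, 0, 0, 0, -22],
    [3.4, -1.25, -20.85, 2, 0, 0, -22],
    [3.4, -1.25, -20.85, 5, 0, 0, -22],
    [3.4, -1.25, -20.85, 5, 0, 0, -22]
  ]
}}

```text
clock: 9.55
position: [0.5127, -0.1279, 0.1352]
tool_rot: [3.139, -0.004, -2.823]
force: [-0.6, -0.3, -0.1]
grip_width: 0.0337
finger_force: 0.0
```

Run:
```python
from workcell import bot
from h import *
p,R=pose(bot);print(p);rows(p,R,[(.5136,-.1207,.0873,198.3),(.5153,-.1222,.0873,200.5)])
```

```text
[ 0.51269146 -0.12794346  0.13524411]
[-0.33, 0.65, 4.79] [0.1, -0.2, -0.1]
[-0.45, 0.45, 4.79] [0.1, -0.2, -2.3]
```

>>> {"op": "servo_tool", "data": {
  "plan": [
    [3.4, -0.3, 0.65, 0, 0, 0, 0],
    [3.4, -0.3, 0.65, 0, 0, 0, 0],
    [3.4, -0.3, 0.65, 0, 0, 0, 0]
  ]
}}

```text
clock: 9.85
position: [0.5158, -0.121, 0.1386]
tool_rot: [-3.141, 0.002, -2.823]
force: [-0.1, -0.2, 0.8]
grip_width: 0.0336
finger_force: 0.0
```

Run:
```python
from workcell import bot
from h import *
p,R=pose(bot);print(p);rows(p,R,[(.5136,-.1207,.0873,198.3),(.5153,-.1222,.0873,200.5)])
```

```text
[ 0.51584918 -0.12103941  0.13857846]
[0.21, 0.11, 5.13] [-0.0, 0.1, -0.0]
[0.1, -0.09, 5.13] [-0.0, 0.1, -2.2]
```

>>> {"op": "servo_tool", "data": {
  "plan": [
    [3.4, 0.2, 0.1, 1.5, 0, 0, 0],
    [3.4, 0.2, 0.1, 3.5, 0, 0, 0],
    [3.4, 0.2, 0.1, 4.8, 0, 0, 0],
    [3.4, 0.2, 0.1, 5.1, 0, 0, 0],
    [3.4, 0.2, 0.1, 5.1, 0, 0, 0],
    [2.4, 0.2, 0.1, 5.1, 0, 0, 0],
    [2.4, 0.2, 0.1, 5.1, 0, 0, 0],
    [2.4, 0.2, 0.1, 5.1, 0, 0, 0]
  ]
}}

```text
clock: 10.65
position: [0.5132, -0.1212, 0.0868]
tool_rot: [-3.141, 0.001, -2.823]
force: [-0.4, -0.5, 0.8]
grip_width: 0.0238
finger_force: 0.0
```

Run:
```python
from workcell import bot
from h import *
p,R=pose(bot);print(p);rows(p,R,[(.5136,-.1207,.0873,198.3),(.5153,-.1222,.0873,200.5)])
```

```text
[ 0.51322659 -0.12120652  0.08679506]
[-0.05, 0.04, -0.05] [-0.0, 0.0, -0.1]
[-0.17, -0.16, -0.05] [-0.0, 0.0, -2.3]
```

Nudge, then lift and back off.

>>> {"op": "servo_tool", "data": {
  "plan": [
    [2.4, -0.05, 0, 0, 0, 0, -0.5],
    [2.4, -0.1, -0.05, 0, 0, 0, -1],
    [2.4, -0.15, -0.1, 0, 0, 0, -2],
    [2.4, -0.17, -0.16, 0, 0, 0, -2.3],
    [2.4, -0.17, -0.16, 0, 0, 0, -2.3],
    [2.4, -0.17, -0.16, 0, 0, 0, -2.3],
    [3.4, -0.17, -0.16, 0, 0, 0, -2.3],
    [3.4, -0.17, -0.16, 0, 0, 0, -2.3],
    [3.4, -0.17, -0.16, -1.5, 0, 0, -2.3],
    [3.4, -0.17, -0.16, -4, 0, 0, -2.3]
  ]
}}

```text
clock: 11.65
position: [0.5142, -0.1218, 0.1257]
tool_rot: [3.14, -0.002, -2.783]
force: [0.3, -0.1, 0.8]
grip_width: 0.0342
finger_force: 0.0
```

>>> {"op": "servo_tool", "data": {
  "plan": [
    [0, 0, 0, -2, 0, 0, 0],
    [0, 0, 0, -4, 0, 0, 0],
    [0, -1, 3, -6, 0, 0, 2],
    [0, -2, 7, -6, 0, 0, 5],
    [0, -4, 12, -6, 0, 0, 12],
    [0, -6, 16, -6, 0, 0, 18],
    [0, -6.5, 18, -6, 0, 0, 22],
    [0, -6.5, 18, -6, 0, 0, 22],
    [0, -6.5, 18, -6, 0, 0, 22],
    [0, -6.5, 18, -6, 0, 0, 22]
  ]
}}

```text
clock: 12.65
position: [0.5129, 0.0681, 0.1863]
tool_rot: [-3.141, -0.0, 3.116]
force: [0.3, -0.4, -0.0]
grip_width: 0.0002
finger_force: 0.0
```

Run:
```python
from workcell import bot;from h import *
d=bot.grab_frame('top');crop(d,240,170,100,100,6,'pics/t3.png');pickle.dump(d,open('top3.pkl','wb'))
p,R=pose(bot);print(p,np.degrees(R.as_euler('xyz')));rows(p,R,[(.5535,-.0767,.14,170)])
```

```text
[0.51286824 0.06799522 0.18627143] [-1.79975258e+02 -4.40918870e-03  1.78484555e+02]
[-4.44, -14.36, 4.63] [-0.0, -0.0, 8.5]
```

View pics/t3.png

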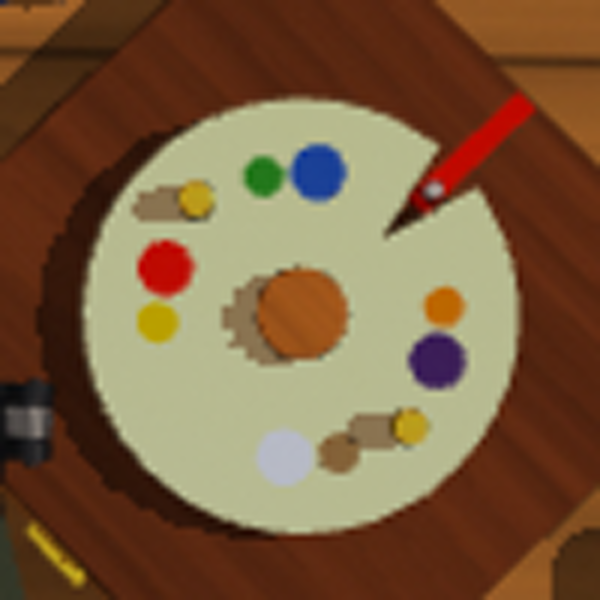

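The studs are now at (197,199) and (411,427), so the notch is at about -46.3° and the pin sits well inside it. That leaves over 2 mm to spare, so I'll press the hub with closed fingers.

>>> {"op": "servo_tool", "data": {
  "plan": [
    [0, -0.4, -1, 0, 0, 0, 1],
    [0, -1.2, -4, 0.5, 0, 0, 3],
    [0, -2.2, -7, 1, 0, 0, 5],
    [0, -3.2, -10.5, 2, 0, 0, 7],
    [0, -4.1, -13.2, 3, 0, 0, 8.5],
    [0, -4.5, -14.4, 4, 0, 0, 8.5],
    [0, -4.5, -14.4, 4.6, 0, 0, 8.5],
    [0, -4.5, -14.4, 4.6, 0, 0, 8.5],
    [0, -4.5, -14.4, 4.6, 0, 0, 8.5],
    [0, -4.5, -14.4, 4.6, 0, 0, 8.5]
  ]
}}

```text
clock: 13.7
position: [0.5543, -0.0749, 0.1408]
tool_rot: [3.141, 0.001, 2.969]
force: [-0.7, 0.7, 0.5]
grip_width: -0.0001
finger_force: 0.0
```

Run:
```python
from workcell import bot;from h import *
p,R=pose(bot);print(p);rows(p,R,[(.554,-.0767,.1,170),(.554,-.0767,.088,170)])
```

```text
[ 0.55429824 -0.07485919  0.14083063]
[0.0, -0.19, 4.08] [0.0, 0.0, 0.1]
[0.0, -0.19, 5.28] [0.0, 0.0, 0.1]
```

>>> {"op": "servo_tool", "data": {
  "plan": [
    [0, 0, -0.2, 1, 0, 0, 0],
    [0, 0, -0.2, 2.5, 0, 0, 0],
    [0, 0, -0.2, 3.5, 0, 0, 0],
    [0, 0, -0.2, 4.0, 0, 0, 0],
    [0, 0, -0.2, 4.3, 0, 0, 0],
    [0, 0, -0.2, 4.5, 0, 0, 0],
    [0, 0, -0.2, 4.7, 0, 0, 0],
    [0, 0, -0.2, 4.9, 0, 0, 0],
    [0, 0, -0.2, 5.0, 0, 0, 0],
    [0, 0, -0.2, 5.0, 0, 0, 0]
  ]
}}

```text
clock: 14.7
position: [0.5539, -0.0778, 0.0903]
tool_rot: [3.142, 0.0, 2.968]
force: [-0.7, 0.6, 0.0]
grip_width: -0.0001
finger_force: 0.0
```

>>> {"op": "servo_tool", "data": {
  "plan": [
    [0, 0, 0.1, 0.1, 0, 0, 0],
    [0, 0, 0.1, 0.2, 0, 0, 0],
    [0, 0, 0.1, 0.25, 0, 0, 0],
    [0, 0, 0.1, 0.25, 0, 0, 0]
  ]
}}

```text
clock: 15.1
position: [0.5542, -0.0772, 0.0881]
tool_rot: [-3.141, 0.001, 2.968]
force: [-1.2, -2.3, 7.8]
grip_width: -0.0003
finger_force: 4.0
```

>>> {"op": "servo_tool", "data": {
  "plan": [
    [0, 0, 0, 0.05, 0, 0, 0],
    [0, 0, 0, 0.1, 0, 0, 0],
    [0, 0, 0, 0.1, 0, 0, 0],
    [0, 0, 0, 0.1, 0, 0, 0]
  ]
}}

```text
clock: 15.5
position: [0.5543, -0.0772, 0.088]
tool_rot: [-3.141, 0.001, 2.967]
force: [-7.7, -2.0, 26.7]
grip_width: -0.0001
finger_force: 13.4
```

The descent stopped at z = 0.088, the expected home height, and the force rose to 27 N. I'll lift off and check.

>>> {"op": "servo_tool", "data": {
  "plan": [
    [0, 0, 0, -0.2, 0, 0, 0],
    [0, 0, 0, -1, 0, 0, 0],
    [0, 0, 0, -3, 0, 0, 0],
    [0, 0, 0, -6, 0, 0, 0],
    [0, 0, 0, -9, 0, 0, 0],
    [0, 1, 3, -10, 0, 0, 0],
    [0, 2, 7, -10, 0, 0, 0],
    [0, 3, 11, -10, 0, 0, 0],
    [0, 4, 15, -10, 0, 0, 0],
    [0, 4, 16, -10, 0, 0, 0]
  ]
}}

```text
clock: 16.5
position: [0.5414, 0.0928, 0.1873]
tool_rot: [3.14, -0.0, 2.973]
force: [0.5, -0.0, 0.8]
grip_width: -0.0
finger_force: 0.0
```

Run:
```python
from workcell import bot;from h import *
a=bot.grab_frame('top');b=bot.grab_frame('side')
r=lambda d,x,y,w,h:cv2.resize(d['frame'][y:y+h,x:x+w],(400,400),interpolation=cv2.INTER_CUBIC)
cv2.imwrite('pics/f.png',np.hstack([r(a,240,170,100,100),r(b,245,175,110,110)]))
```

```text
(no output)
```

View pics/f.png

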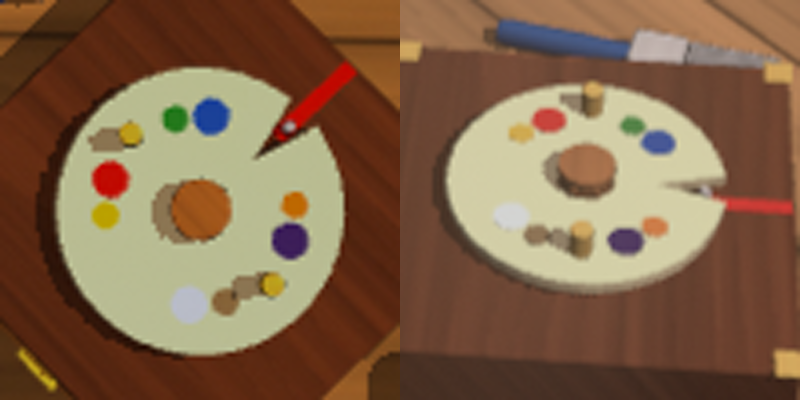

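The pin (left 288,127; right 705,190) stands inside the notch. The palette lies low and level, its shadow has shrunk evenly, and the brush is undisturbed. Handing in.

```bash
python3 -c "
from workcell import bot
print(bot.job_done())"
```

```text
the job is handed in; nothing more can be done
None
```

The palette was pushed round by its stud until the notch stood over the pin, then pressed home on the hub; it looks level with the pin in the notch, and the job is handed in at about 17 s (no verdict was returned).

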